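# Gauge a bar blank against the flip stop

### The job

Flip the hinged stop leaf fully down onto its fence, slide the bar blank along the trough until its end bears firmly on the stop's gauge screw and keep it pressed there for about half a second, gently (under 25 N) so that the stop is not shifted along the fence. Leave the bar lying there and flip the leaf up clear again, standing about upright; never slide the bar while the leaf is up, and leave everything else on the bench where it is.

Things in the scene. Friction and masses are not known exactly. Their poses are not given: they have to be found in the camera images.
- trough_mid (a point): On the axis of a bar lying in the fixture's 90-degree V-trough, half-way along it, 39 mm above the bench. y runs along the trough to the stop, x across it away from the robot, z up; yaw within 0.3 rad of the bench. The grey-painted trough is 170 mm long either way, its lips 24 mm either side and 36 mm above the bench. Fixed, on a 10 mm steel base plate.
- fence_top (a point): Middle of the top edge of the grey-painted fence behind the trough, parallel to it: 14 mm thick, 360 mm long, 70 mm high, 32 mm in +x of trough_mid; axes as trough_mid. It carries the stop block.
- stop_mark (a point): Point on the steel stop block, on the bar axis line, in the plane of the lowered leaf's face; axes as trough_mid. The block is hand-tight on the fence: over about 30 N along y makes it creep. From the leaf a rigid gauge screw stands out towards the bar, flat head 26 mm across on the bar axis, its face 5 to 27 mm in -y of this point: set differently each time, not measured: find it by feel.
- hinge (a point): Centre of the leaf's hinge on the stop block, above the fence, 82 mm above the bench, axes as trough_mid. The hinge axis is y, along the fence. It lies 36 mm in +x, 8 mm in +y and 43 mm in +z of stop_mark.
- fin (a point): Centre of the grip fin at the free end of the steel leaf. Leaf down: fin upright, 18 mm in x, 16 mm thick in y, 113 mm tall from the bench; this point is 99 mm above the bench, 81 mm in -x and 17 mm in +z of the hinge. Leaf up: swung round the hinge to above the fence. It can be pinched along y from above and led round in an arc, turning between the pads.
- stop_leaf (a joint): Leaf angle, rad: 0 = fully down on a hard stop, growing as it flips up and back; 1.57 = arm upright, 1.8 = end stop. The hinge is stiff (0.2 N m): the leaf stays where it is left. The leaf is an arm 16 mm wide (y), 10 mm thick, its top 88 mm above the bench when down, with a 28 mm wide tongue hanging from its middle across the trough to 26 mm above the bench.
- bar_mid (a point): Centre of the bar blank lying in the trough: solid plain aluminium round bar, 38 mm diameter, 110 mm long, about 0.34 kg (within 30 per cent); its y axis is along the bar towards the stop. It slides with 1 to 4 N of drag. It lies too near the fence to be gripped across: push it on its back end.
- bar_front (a point): Centre of the bar's end face towards the stop, 55 mm in +y of bar_mid.
- bar_back (a point): Centre of the bar's other end face, 55 mm in -y of bar_mid, the flat face to push on (38 mm across).
- collar_mid (a point): Bystander: steel ring, 34 mm across, 14 mm high, lying on the fixture's base plate in front of the trough. This is its centre.
- long_bar: Bystander: aluminium bar 38 mm diameter, 150 mm tall, standing on the bench behind the fixture; origin at its foot.
- jar: Bystander: grey jar with steel cap, 60 mm across, 85 mm tall; origin at its foot.
- weld_head: Bystander: orbital weld head with black grip, 240 mm long, 75 mm wide, 52 mm high; origin under its middle.
- pendant: Bystander: black keypad, 150 x 85 x 35 mm; origin under its middle.
- wrench: Bystander: wrench 180 mm long; origin under its middle.
- scrap_cup: Bystander: steel cup 90 mm across and 90 mm tall; origin at its foot.
Mind the look-alikes: they are no part of the job. Leave any purple look-alike of the part that bears bar_mid alone.

How it is judged (in metres and radians):
On the way, in this order (a step that is already met when the one before it is completed fails the run):
1. the leaf is flipped fully down (within 0.05 rad), the bar still short of it (value of joint stop_leaf below 0.05 rad and contact force between bar and stop_leaf below 0.1 N), for 0.2 s.
2. the bar, in its trough, is pressed on the lowered stop's gauge screw with 2 to 25 N for 0.3 s (value of joint stop_leaf below 0.05 rad and contact force between bar and stop_leaf between 2 and 25 N and x of bar_mid in the frame of trough_mid between -0.004 and 0.004 m and z of bar_mid in the frame of trough_mid between -0.004 and 0.004 m), for 0.3 s.
3. the leaf is flipped up again to at least 1.3 rad (value of joint stop_leaf above 1.3 rad), for 0.1 s.
At the end, for the whole second after the job is handed in: The leaf is up (1.3 rad or more); the bar lies at rest in the trough (axis within 4 mm and 0.05 rad of the trough's), its front end 3 to 29 mm short of stop_mark, where the gauge screw's head had stopped it; the stop block is within 2 mm of where it was (value of joint stop_leaf above 1.3 rad and x of bar_mid in the frame of trough_mid between -0.004 and 0.004 m and z of bar_mid in the frame of trough_mid between -0.004 and 0.004 m and y of bar_front in the frame of stop_mark between -0.029 and -0.003 m and angle between the y axis of bar_mid and the y axis of trough_mid, either way round below 0.05 rad and linear speed of bar below 0.01 m/s and distance of stop_mark from where it was at the start of the episode below 0.002 m); the robot touches nothing.
It fails at once if the stop block is shifted along the fence by more than 2 mm (distance of stop_mark from where it was at the start of the episode above 0.002 m).
It fails at once if the bar is slid (faster than 30 mm/s) while the leaf is up (above 0.3 rad) (value of joint stop_leaf above 0.3 rad and linear speed of bar above 0.03 m/s).
It fails at once if a bystander is shifted by more than 30 mm (distance of any of collar_mid, long_bar, jar, weld_head, pendant, wrench, scrap_cup from where it was at the start of the episode above 0.03 m).
It also fails if it takes over 67 s, if anything falls off the work surface, if the arm or the gripper's body presses on something with over 40 N, if the wrist force passes 120 N, or if a joint passes its speed limit or range.

### The arm

A 6-joint arm with a two-finger parallel gripper is mounted at the origin on the work surface. World frame = base frame: x ahead of the robot, y to its left, z up, the work surface at z = 0. Lengths are in m, angles in degrees, forces in N, time in s.
With the tool pointing down it reaches from about 0.35 to 0.975 m from the base axis. Payload 7.1 kg.
Tool frame: the origin (TCP) lies midway between the tips of the shut fingers; the grasp point (between the pads) lies 19 mm behind it; z points along the fingers, y is the line along which they close (so a half turn about z gives the same grasp; the last joint's range is limited). The gripper opens to 88 mm and grips with 3 to 60 N. Pads are 20 mm wide; open, the fingers measure 115 mm over their backs; the gripper's body (75 mm by 178 mm) begins 61 mm behind the grasp point.
Start: joints at [-75.172, 24.242, 93.386, -0, 62.372, -1.089], TCP at [0.171, -0.601, 0.223] pointing down, gripper open.
Joint ranges: [-172.04, 172.04], [-51.8, 120.97], [4.93, 147.93], [-75.15, 255.16], [6.16, 154.13], [-145.62, 145.62]. Speed limits (degrees/s): [136.94, 136.94, 172.46, 180, 180, 180].

### API

Orientations are given as [roll, pitch, yaw] about the fixed x, y, z axes, in that order (R = Rz(yaw) Ry(pitch) Rx(roll)).
In Python, from workcell import sensors, read_camera, manip gives the robot as it stands.
- The arm moves only by the tool servo_tool, never from a script. Its argument "moves" is a list of rows, each a list of 7 numbers: the shift along the world's x, y, z in cm, then the turn, a rotation vector about the world's x, y, z in degrees, then the gripper's target within -1 to 1 (shut at 1, half-way at 0, fully open at -1). A call has 1 to 20 rows; each row shifts and turns the commanded pose from where the row before left it; what a row does not reach is not made up. A row lasts 1/8 s, in which the tool goes at most 62.5 mm and 10.7 degrees, less where a joint would pass 70% of its speed; a pose out of reach is approached as far as the arm can. A call with a gripper value outside its range is refused whole. The fingers move at their own pace and stop on an object; the grip force is fixed at half the most. Time passes only in rows, so rows that do not move let the fingers close. It gives the time, the measured TCP pose, the force, the opening and the grip force at its end, in the units of the state.
- sensors.sense(): the state, without advancing time (a new reading comes with each control period).
- read_camera(name): name is "scene" or "side" or "wrist"; returns a dict with "pixels" (420x560x3 uint8, red, green, blue), "camera_matrix" (3x3 intrinsics, pixels), "D" ([k1, k2, p1, p2, k3] as OpenCV has them; the pictures are not rectified), "extrinsics" (4x4, takes a point from camera to world coordinates). Camera axes: x right, y up, looking along -z (the intrinsics and any distortion apply to the point x, -y, -z); pixel columns grow to the right and rows downward; lengths in m; the calibration is good to about 2 mm. A picture is of the moment at which its call begins. There is no depth.
- manip.close_job(): hands the job in; it is judged then, once.
The state is a dict: "clock": time; "q": joint angles; "joint_velocities": joint speeds; "joint_efforts": joint torques, N m; "position": TCP position; "tcp_rot": TCP orientation; "force": force on the tool from outside, world axes, zero at the start; "torque": the same for the moment, N m; "finger_gap": finger opening in m; "finger_force": force on a finger pad.
Only numpy, scipy, OpenCV 4.12 (cv2) and the standard library are available. Lean on these libraries where they do the work, as an engineer would, in place of code of your own. Each camera call takes 0.05 s, during which the arm holds its last target. There are 200 camera calls.

## Working session

There is one attempt and no reset: what is moved stays moved. The work goes in short steps, Python scripts to look and compute and a tool call to move; the robot and the scene stay as the last step left them, time stands still between calls to the robot, and variables do not carry over. Pictures are saved under pics/ and viewed, at most 10 in all, crops included, and the job is handed in when it is done.

Besides the shell and the picture viewer there is one more tool, called after ">>>" as name(argument=value, ...) on one line, values as JSON. servo_tool: Moves the arm, as the interface text tells. Its arguments: {"type":"object","properties":{"moves":{"type":"array"}},"required":["moves"]}

```bash
mkdir -p pics; cat > h.py <<'E'
import numpy as np, cv2
from workcell import sensors, read_camera, manip
def snap(n,f):
    r=read_camera(n); cv2.imwrite('pics/'+f+'.png',r['pixels'][:,:,::-1]); np.savez('pics/'+f+'.npz',K=r['camera_matrix'],D=r['D'],E=r['extrinsics'],p=r['pixels']); return r
def load(f): return np.load('pics/'+f+'.npz')
def ray(r,uv):
    n=cv2.undistortPoints(np.array([[uv]],float),np.array(r['K']),np.array(r['D']))[0,0]
    E=np.array(r['E']); d=E[:3,:3]@np.array([n[0],-n[1],-1]); return E[:3,3],d/np.linalg.norm(d)
def onz(r,uv,z):
    o,d=ray(r,uv); return o+d*(z-o[2])/d[2]
def tri(r1,a,r2,b):
    o1,d1=ray(r1,a);o2,d2=ray(r2,b)
    t=np.linalg.lstsq(np.c_[d1,-d2],o2-o1,rcond=None)[0]
    p,q=o1+t[0]*d1,o2+t[1]*d2; return (p+q)/2,np.linalg.norm(p-q)
def proj(r,P):
    E=np.array(r['E']); c=E[:3,:3].T@(np.array(P,float)-E[:3,3]); c=c*[1,-1,-1]
    return cv2.projectPoints(c[None],np.zeros(3),np.zeros(3),np.array(r['K']),np.array(r['D']))[0][0,0]
E
python3 -c "
from h import *
for n in ['scene','side']:
    r=snap(n,n); print(n,r['extrinsics'])
print(sensors.sense()['clock'])
a=load('scene')['p'];b=load('side')['p']
"
```

```text
scene [[-0.08123135 -0.55122618  0.83039217  1.50044252]
 [ 0.99641356 -0.02510512  0.08080691  0.09688662]
 [-0.02369579  0.83397808  0.55128856  0.72657283]
 [ 0.          0.          0.          1.        ]]
side [[-0.88316851  0.26739372 -0.38537512  0.05696052]
 [-0.4688763  -0.48054292  0.7411029   0.94276591]
 [ 0.01297697  0.83521201  0.54977496  0.78518489]
 [ 0.          0.          0.          1.        ]]
0.1
```

View pics/scene.png

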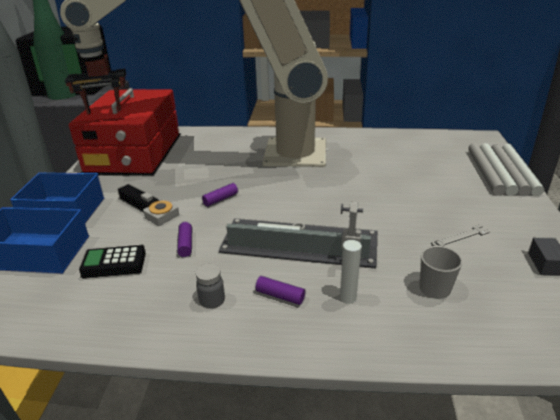

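View pics/side.png

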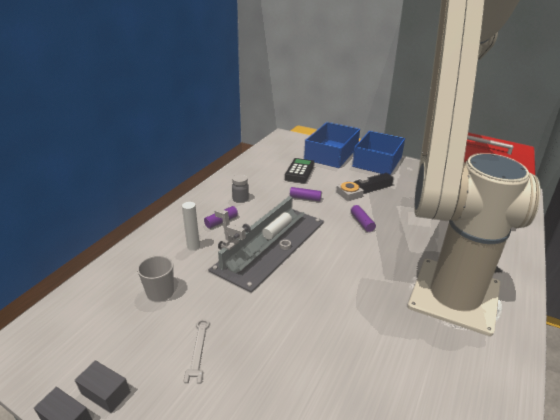

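The scene view shows the fixture at about (225-378, 220-262), with its stop up at (352, 215) and the aluminium bar behind the fence at (280, 227). In the side view, the fixture is at (212-324, 200-280), with the bar at (278, 225) and the leaf at (228, 225). The purple bars are look-alikes. I'll enlarge both views.

```bash
python3 -c "
from h import *
a=load('scene')['p'][190:280,215:395];b=load('side')['p'][190:290,200:340]
cv2.imwrite('pics/c1.png',cv2.resize(a,None,fx=4.4,fy=4.4,interpolation=2)[:,:,::-1])
cv2.imwrite('pics/c2.png',cv2.resize(b,None,fx=5.6,fy=5.6,interpolation=2)[:,:,::-1])
"
```

```text
(no output)
```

View pics/c1.png

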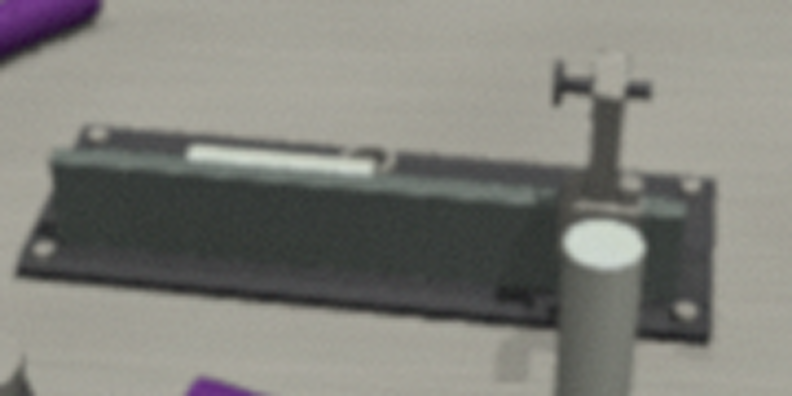

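View pics/c2.png

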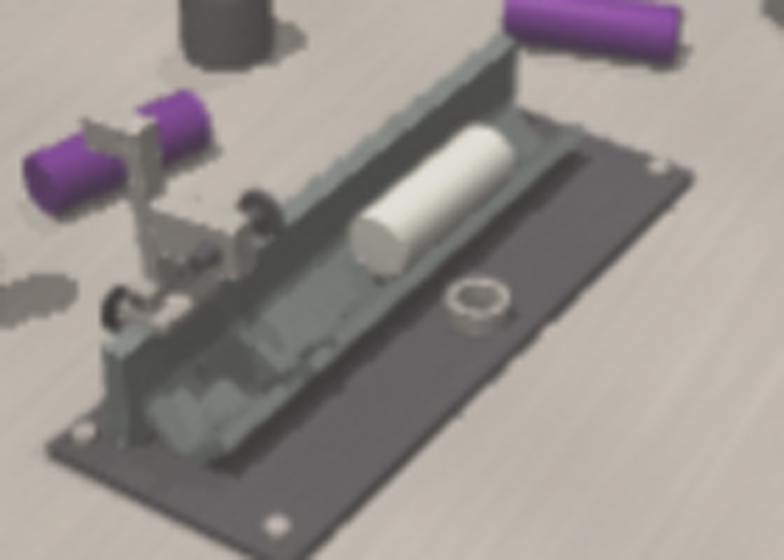

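The crops show the leaf standing up at scene crop (605, 130), with the screw head towards -y. The real bar is the white or silver one in the trough: side crop (430, 205), front end at (390, 240). The only other candidates are the purple bars, at scene (220,194), (185,238) and (280,290). They lie on the bench outside the trough, so they are the look-alikes.

```bash
cat > m.py <<'E'
from h import *
s=load('scene');d=load('side')
S=lambda u,v:(215+(u+.5)/4.4-.5,190+(v+.5)/4.4-.5)
D=lambda u,v:(200+(u+.5)/5.6-.5,190+(v+.5)/5.6-.5)
np.set_printoptions(precision=4,suppress=True)
B={}
for k,p in dict(b_mm=S(97,133),b_mp=S(43,247),b_pp=S(686,310),b_pm=S(690,185),c_mm=S(85,127),c_mp=S(18,272),c_pp=S(708,342),c_pm=S(714,180)).items():
    B[k]=onz(s,p,.0105); print(k,B[k])
print('side bolts',onz(d,D(657,165),.0105),onz(d,D(277,524),.0105),onz(d,D(84,433),.0105))
c=(B['c_mm']+B['c_mp']+B['c_pp']+B['c_pm'])/4; bc=sum(B['b_'+k] for k in('mm','mp','pp','pm'))/4
print('centres',c,bc)
print('fence scene back top corners',onz(s,S(54,172),.07),onz(s,S(686,216),.07),'front',onz(s,S(55,150),.07),onz(s,S(684,199),.07))
print('fence side ends',onz(d,D(517,40),.07),onz(d,D(106,340),.07),onz(d,D(122,352),.07))
print('bar side axis ends silhouettes top',onz(d,D(370,215),.039),'front face centre',onz(d,D(384,243),.039),'back',onz(d,D(497,152),.039))
print('bar scene top edge',onz(s,S(187,152),.058),onz(s,S(375,168),.058))
for n,a,b in[('fin',S(610,65),D(140,130)),('head',S(558,83),D(262,212))]: print(n,tri(s,a,d,b))
print('long bar top',onz(s,S(603,244),.15),'collar',onz(d,D(478,297),.024))
E
python3 m.py
```

```text
b_mm [ 0.4581 -0.1354  0.0105]
b_mp [ 0.5777 -0.1475  0.0105]
b_pp [0.6169 0.2229 0.0105]
b_pm [0.497  0.2344 0.0105]
c_mm [ 0.4517 -0.1442  0.0105]
c_mp [ 0.602  -0.1576  0.0105]
c_pp [0.644  0.2328 0.0105]
c_pm [0.4911 0.2493 0.0105]
side bolts [ 0.4652 -0.1378  0.0105] [0.5024 0.2309 0.0105] [0.6205 0.2208 0.0105]
centres [0.5472 0.0451 0.0105] [0.5374 0.0436 0.0105]
fence scene back top corners [ 0.5849 -0.1341  0.07  ] [0.6095 0.2185 0.07  ] front [ 0.5631 -0.1375  0.07  ] [0.5938 0.2186 0.07  ]
fence side ends [ 0.557 -0.135  0.07 ] [0.6072 0.2141 0.07  ] [0.5953 0.2181 0.07  ]
bar side axis ends silhouettes top [0.5676 0.0225 0.039 ] front face centre [0.5485 0.0414 0.039 ] back [ 0.5347 -0.0661  0.039 ]
bar scene top edge [ 0.5443 -0.0639  0.058 ] [0.5552 0.0464 0.058 ]
fin (array([0.6098, 0.1714, 0.1661]), np.float64(0.0001958272510260685))
head (array([0.5581, 0.1477, 0.1213]), np.float64(0.00085247314022216))
long bar top [0.7419 0.1632 0.15  ] collar [0.4916 0.0418 0.024 ]
```

```bash
python3 -c "
from h import *
s=sensors.sense();print({k:s[k] for k in ['position','tcp_rot','force','finger_gap','clock']})
r=read_camera('wrist');print(r['extrinsics'],r['camera_matrix'],r['D'])"
```

```text
{'position': array([ 0.17129823, -0.60056512,  0.22201765]), 'tcp_rot': array([-1.79925232e+02, -6.79886180e-05,  1.59194189e+01]), 'force': array([-0.59925009,  0.07670583, -0.72685204]), 'finger_gap': 0.08767567238161461, 'clock': 0.1}
[[ 0.27362184  0.91615491  0.29290148  0.2539552 ]
 [-0.96183641  0.26105174  0.08199213 -0.57773934]
 [-0.00134495 -0.30415815  0.9526206   0.38449277]
 [ 0.          0.          0.          1.        ]] [[321.91048108   0.         278.25596066]
 [  0.         321.91048108 206.59682309]
 [  0.           0.           1.        ]] [-0.03841562  0.          0.          0.          0.        ]
```

>>> servo_tool(moves=[[2.3,4.3,0.6,0,0,-1.28,-1],[2.3,4.3,0.6,0,0,-1.28,-1],[2.3,4.3,0.6,0,0,-1.28,-1],[2.3,4.3,0.6,0,0,-1.28,-1],[2.3,4.3,0.6,0,0,-1.28,-1],[2.3,4.3,0.6,0,0,-1.28,-1],[2.3,4.3,0.6,0,0,-1.28,-1],[2.3,4.3,0.6,0,0,-1.28,-1],[2.3,4.3,0.6,0,0,-1.28,-1],[2.3,4.3,0.6,0,0,-1.28,-1],[2.3,4.3,0.6,0,0,-1.28,-1],[2.3,4.3,0.6,0,0,-1.28,-1],[2.3,4.3,0.6,0,0,-1.28,-1],[2.3,4.3,0.6,0,0,-1.28,-1],[2.3,4.3,0.6,0,0,-1.28,0.2],[2.3,4.3,0.6,0,0,-1.28,0.2],[2.3,4.3,0.6,0,0,-1.28,0.2],[0,0,0,0,0,0,0.2],[0,0,0,0,0,0,0.2]])

```text
clock: 2.52
position: [0.5618, 0.1297, 0.3241]
tcp_rot: [180.0, 0.1, -5.8]
force: [-0.0, -0.0, -0.6]
finger_gap: 0.0413
finger_force: 0.0
```

```bash
python3 -c "
from h import *
r=snap('wrist','w1');print(r['extrinsics'],sensors.sense()['position'])
cv2.imwrite('pics/w1b.png',cv2.resize(r['pixels'],(800,600),interpolation=2)[:,:,::-1])"
```

```text
[[-1.01746190e-01  9.47248671e-01  3.03920495e-01  6.47369925e-01]
 [-9.94809933e-01 -9.71746222e-02 -3.01710108e-02  1.21269724e-01]
 [ 9.53909425e-04 -3.05412913e-01  9.52219535e-01  4.86435523e-01]
 [ 0.00000000e+00  0.00000000e+00  0.00000000e+00  1.00000000e+00]] [0.56164998 0.12920168 0.32416756]
```

View pics/w1b.png

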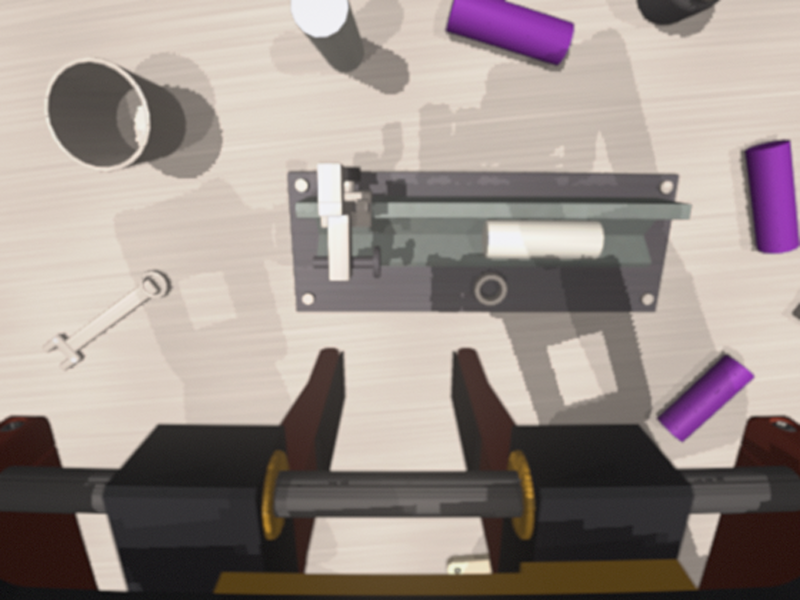

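The wrist view shows the raised leaf from above, with the fin block at (317-342, 163-217) and the tongue and screw head at (340,247)/(378,263). The fence top runs from (297,210) to (690,211), and the bar covers (487-603, 222-258).

```bash
cat > m2.py <<'E'
from h import *
np.set_printoptions(precision=4,suppress=True)
w=load('w1');W=lambda u,v:((u+.5)*.7-.5,(v+.5)*.7-.5)
P=lambda n,u,v,z:print(n,onz(w,W(u,v),z))
for a in[(301,185),(307,299),(648,299),(667,187)]:P('bolt',*a,.0105)
for a in[(297,203),(297,217),(690,205),(691,218)]:P('fence',*a,.07)
for a in[(317,164),(341,164),(342,216),(318,216)]:P('fintop',*a,.172)
for a in[(487,240),(603,240)]:P('barend',*a,.05)
P('bartop edges',545,222,.045);P('bartop edges',545,259,.045)
P('head',378,263,.118);P('tonguetip',341,280,.13);P('collar',490,289,.02);P('longbar',320,13,.15)
g=cv2.cvtColor(w['p'],cv2.COLOR_RGB2GRAY)
print(g[125,215:250]); print(g[135,215:250]);print(g[108:160,231]);print(g[168,330:435]);print(g[150:190,385])
E
python3 m2.py
```

```text
bolt [0.6222 0.2218 0.0105]
bolt [0.5014 0.2352 0.0105]
bolt [ 0.4631 -0.1379  0.0105]
bolt [ 0.5834 -0.1504  0.0105]
fence [0.6101 0.2154 0.07  ]
fence [0.5978 0.2175 0.07  ]
fence [ 0.5732 -0.139   0.07  ]
fence [ 0.5612 -0.1409  0.07  ]
fintop [0.6431 0.175  0.172 ]
fintop [0.6414 0.1592 0.172 ]
fintop [0.6074 0.1632 0.172 ]
fintop [0.6091 0.1795 0.172 ]
barend [0.5549 0.044  0.05  ]
barend [ 0.5438 -0.0683  0.05  ]
bartop edges [ 0.5659 -0.0135  0.045 ]
bartop edges [ 0.5291 -0.0133  0.045 ]
head [0.5592 0.1462 0.118 ]
tonguetip [0.5512 0.1767 0.13  ]
collar [0.4955 0.0378 0.02  ]
longbar [0.737  0.1626 0.15  ]
[118 126 135 136 134 134 148 198 237 243 242 241 241 241 241 241 241 241
 241 241 241 242 235 187 118  81  81  85  79  69  63  59  57  53  52]
[123 125 122 116 112 108 117 175 235 244 242 241 241 241 242 241 241 241
 241 240 241 241 238 202 131 126 176 203 206 203 199 198 198 194 196]
[212 210 210 209 206 204 220 235 241 242 242 241 241 242 241 241 242 241
 241 241 241 241 241 241 241 241 241 241 241 241 241 241 239 236 238 241
 242 241 241 242 242 239 231 228 236 241 241 241 242 241 242 243]
[127 126 128 129 127 127 127 124 123 124 130 159 214 239 243 242 241 242
 242 241 241 242 242 241 242 242 242 242 242 242 242 242 242 242 242 241
 241 240 240 240 240 240 240 240 240 240 240 240 240 240 239 240 240 239
 239 239 238 239 238 238 239 238 238 238 238 238 237 237 237 237 237 237
 236 236 236 236 236 236 235 235 235 234 234 234 234 234 234 234 233 234
 233 224 182 137 120 119 120 121 120 121 122 122 123 123 124]
[140 135 121 112 125 149 173 191 207 214 221 225 229 232 236 239 240 240
 239 239 237 235 233 230 226 222 217 197 159 124 104  91  84  79  75  70
  66  65  67  74]
```

>>> servo_tool(moves=[[3.3,2.0,0,0,0,-0.1,0.2],[3.3,1.9,0,0,0,0,0.2],[0,0,-4,0,0,0,0.2],[0,0,-4,0,0,0,0.2],[0,0,-4,0,0,0,0.2],[0,0,-3,0,0,0,0.2],[0,0,-2,0,0,0,0.3],[0,0,-0.6,0,0,0,0.4],[0,0,0,0,0,0,0.5],[0,0,0,0,0,0,0.5]])

```text
clock: 3.82
position: [0.6292, 0.1691, 0.15]
tcp_rot: [-180.0, -0.1, -5.9]
force: [0.8, 1.1, 0.0]
finger_gap: 0.0218
finger_force: 0.0
```

>>> servo_tool(moves=[[0,0,0,0,0,0,0.55],[0,0,0,0,0,0,0.57],[0,0,0,0,0,0,0.57]])

```text
clock: 4.2
position: [0.6285, 0.1691, 0.1489]
tcp_rot: [-180.0, -0.0, -5.9]
force: [-0.1, -0.3, -0.6]
finger_gap: 0.0186
finger_force: 0.0
```

```bash
python3 -c "
from h import *
r=snap('wrist','w2')
cv2.imwrite('pics/w2b.png',cv2.resize(r['pixels'][100:300,180:380],(600,600),interpolation=2)[:,:,::-1])"
```

```text
(no output)
```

View pics/w2b.png

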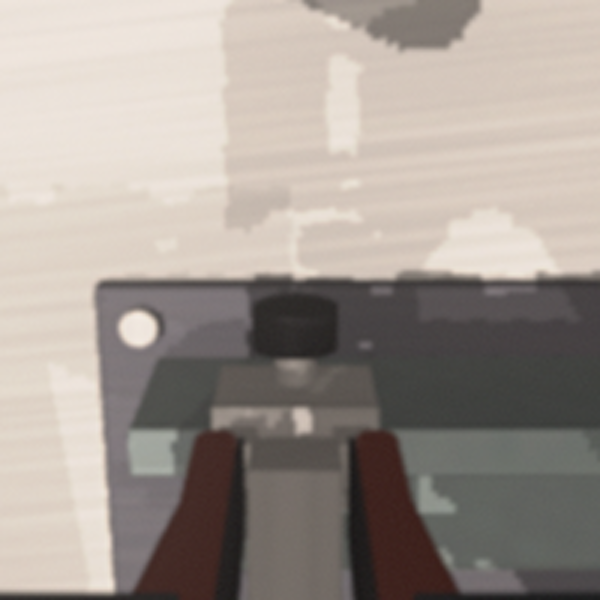

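The fin sits centred between the pads (pads at columns 240 and 350, fin 245-345). Closing now.

>>> servo_tool(moves=[[0,0,0,0,0,0,0.62],[0,0,0,0,0,0,0.65],[0,0,0,0,0,0,0.66],[0,0,0,0,0,0,0.66]])

```text
clock: 4.75
position: [0.6284, 0.1693, 0.1487]
tcp_rot: [-180.0, -0.0, -5.9]
force: [-0.3, 2.4, -0.1]
finger_gap: 0.0155
finger_force: 30.0
```

>>> servo_tool(moves=[[0,0,0,0,0,0,0.57],[0,0,-0.5,0,0,0,0.57],[-0.1,0,0,0,0,0,0.62],[0,0,0,0,0,0,0.66],[0,0,0,0,0,0,0.66]])

```text
clock: 5.38
position: [0.6272, 0.1693, 0.1432]
tcp_rot: [-180.0, 0.0, -5.9]
force: [2.0, 4.5, -6.2]
finger_gap: 0.0159
finger_force: 30.0
```

```bash
cat > arc.py <<'E'
from h import *
import sys
s=sensors.sense(); p=s['position']
ex=np.array([.9947,-.1033]);H=np.array([.6034,.1712])
rx=(p[:2]-H)@ex*1000; rz=(p[2]+.019-.082)*1000
r=np.hypot(rx,rz);t=np.degrees(np.arctan2(rz,rx)); print('rel',rx,rz,'r',r,'theta',t,'force',s['force'],'grip',s['finger_force'],s['finger_gap'])
end=float(sys.argv[1]);n=int(sys.argv[2])
a=np.radians(np.linspace(t,end,n+1)); d=np.diff(np.c_[r*np.cos(a),r*np.sin(a)],axis=0)/10
print([[round(x*ex[0],2),round(x*ex[1],2),round(z,2)] for x,z in d])
E
python3 arc.py 168.3 24
```

```text
rel 23.875523775704465 80.1961664257516 r 83.67476169641044 theta 73.4209931837987 force [ 1.96662464  4.46518338 -6.17553917] grip 29.99864012002945 0.015920073062766844
[[np.float64(-0.56), np.float64(0.06), np.float64(0.15)], [np.float64(-0.56), np.float64(0.06), np.float64(0.11)], [np.float64(-0.57), np.float64(0.06), np.float64(0.07)], [np.float64(-0.57), np.float64(0.06), np.float64(0.03)], [np.float64(-0.57), np.float64(0.06), np.float64(-0.01)], [np.float64(-0.57), np.float64(0.06), np.float64(-0.05)], [np.float64(-0.57), np.float64(0.06), np.float64(-0.09)], [np.float64(-0.56), np.float64(0.06), np.float64(-0.13)], [np.float64(-0.55), np.float64(0.06), np.float64(-0.17)], [np.float64(-0.54), np.float64(0.06), np.float64(-0.21)], [np.float64(-0.52), np.float64(0.05), np.float64(-0.24)], [np.float64(-0.5), np.float64(0.05), np.float64(-0.28)], [np.float64(-0.48), np.float64(0.05), np.float64(-0.31)], [np.float64(-0.46), np.float64(0.05), np.float64(-0.35)], [np.float64(-0.44), np.float64(0.05), np.float64(-0.38)], [np.float64(-0.41), np.float64(0.04), np.float64(-0.41)], [np.float64(-0.38), np.float64(0.04), np.float64(-0.43)], [np.float64(-0.35), np.float64(0.04), np.float64(-0.46)], [np.float64(-0.32), np.float64(0.03), np.float64(-0.48)], [np.float64(-0.28), np.float64(0.03), np.float64(-0.5)], [np.float64(-0.25), np.float64(0.03), np.float64(-0.52)], [np.float64(-0.21), np.float64(0.02), np.float64(-0.54)], [np.float64(-0.17), np.float64(0.02), np.float64(-0.55)], [np.float64(-0.14), np.float64(0.01), np.float64(-0.56)]]
```

>>> servo_tool(moves=[[-0.56,0.07,0.15,0,0,0,0.66],[-0.56,0.07,0.11,0,0,0,0.66],[-0.57,0.06,0.07,0,0,0,0.66],[-0.57,0.06,0.03,0,0,0,0.66],[-0.57,0.06,-0.01,0,0,0,0.66],[-0.57,0.06,-0.05,0,0,0,0.66]])

```text
clock: 6.12
position: [0.5957, 0.1727, 0.1476]
tcp_rot: [-180.0, -0.3, -5.9]
force: [6.7, 0.7, -4.1]
finger_gap: 0.0155
finger_force: 30.0
```

>>> servo_tool(moves=[[-0.57,0.06,-0.09,0,0,0,0.66],[-0.56,0.06,-0.13,0,0,0,0.66],[-0.55,0.06,-0.17,0,0,0,0.66],[-0.54,0.06,-0.21,0,0,0,0.66],[-0.52,0.05,-0.24,0,0,0,0.66],[-0.5,0.05,-0.28,0,0,0,0.66],[-0.48,0.05,-0.31,0,0,0,0.66],[-0.46,0.05,-0.35,0,0,0,0.66]])

```text
clock: 7.12
position: [0.5537, 0.1771, 0.1315]
tcp_rot: [-180.0, -0.3, -5.9]
force: [-1.3, -1.1, 13.1]
finger_gap: 0.0158
finger_force: 30.0
```

```bash
python3 arc.py 168.3 10
```

```text
rel -50.087832792657494 68.53464373655744 r 84.88691528122617 theta 126.16081428425785 force [-1.33568162 -1.12224304 13.05463922] grip 30.000456422567368 0.015809155690443694
[[np.float64(-0.49), np.float64(0.05), np.float64(-0.39)], [np.float64(-0.46), np.float64(0.05), np.float64(-0.42)], [np.float64(-0.43), np.float64(0.04), np.float64(-0.45)], [np.float64(-0.39), np.float64(0.04), np.float64(-0.48)], [np.float64(-0.36), np.float64(0.04), np.float64(-0.51)], [np.float64(-0.32), np.float64(0.03), np.float64(-0.54)], [np.float64(-0.28), np.float64(0.03), np.float64(-0.56)], [np.float64(-0.23), np.float64(0.02), np.float64(-0.58)], [np.float64(-0.19), np.float64(0.02), np.float64(-0.59)], [np.float64(-0.15), np.float64(0.02), np.float64(-0.61)]]
```

>>> servo_tool(moves=[[-0.47,0.05,-0.37,0,0,0,0.66],[-0.45,0.05,-0.42,0,0,0,0.66],[-0.42,0.04,-0.45,0,0,0,0.66],[-0.39,0.04,-0.48,0,0,0,0.66],[-0.36,0.04,-0.51,0,0,0,0.66],[-0.32,0.03,-0.54,0,0,0,0.66]])

```text
clock: 7.88
position: [0.5282, 0.1796, 0.1028]
tcp_rot: [-180.0, -0.1, -5.9]
force: [-3.3, 0.5, 9.7]
finger_gap: 0.0161
finger_force: 30.0
```

```bash
python3 arc.py 168.3 5
```

```text
rel -75.69335066374005 39.78647413887168 r 85.51284616422858 theta 152.27236907344377 force [-3.2975145   0.52571709  9.69674435] grip 30.000141710042953 0.01607663925987475
[[np.float64(-0.21), np.float64(0.02), np.float64(-0.43)], [np.float64(-0.19), np.float64(0.02), np.float64(-0.44)], [np.float64(-0.16), np.float64(0.02), np.float64(-0.45)], [np.float64(-0.14), np.float64(0.01), np.float64(-0.46)], [np.float64(-0.11), np.float64(0.01), np.float64(-0.47)]]
```

>>> servo_tool(moves=[[-0.2,0.02,-0.43,0,0,0,0.66],[-0.18,0.02,-0.44,0,0,0,0.66],[-0.15,0.02,-0.45,0,0,0,0.66],[-0.12,0.01,-0.4,0,0,0,0.66],[0,0,0,0,0,0,0.66]])

```text
clock: 8.5
position: [0.5205, 0.1804, 0.0847]
tcp_rot: [180.0, 0.0, -5.9]
force: [-4.3, 2.2, 4.0]
finger_gap: 0.0158
finger_force: 30.0
```

>>> servo_tool(moves=[[-0.05,0,-0.3,0,0,0,0.66],[-0.05,0,-0.3,0,0,0,0.66],[0,0,0,0,0,0,0.66]])

```text
clock: 8.88
position: [0.5192, 0.1805, 0.0785]
tcp_rot: [180.0, 0.1, -5.9]
force: [-6.4, 4.2, 5.0]
finger_gap: 0.0157
finger_force: 30.0
```

>>> servo_tool(moves=[[0.03,-0.02,-0.2,0,0,0,0.66],[0,0,-0.2,0,0,0,0.66],[0,0,0,0,0,0,0.66]])

```text
clock: 9.25
position: [0.5189, 0.1805, 0.0745]
tcp_rot: [180.0, 0.1, -5.9]
force: [-8.2, 4.9, 6.5]
finger_gap: 0.0159
finger_force: 30.0
```

>>> servo_tool(moves=[[0.05,0.03,-0.2,0,0,0,0.66],[0,0,-0.2,0,0,0,0.66],[0,0,0,0,0,0,0.66]])

```text
clock: 9.62
position: [0.5188, 0.1805, 0.0703]
tcp_rot: [180.0, 0.2, -5.9]
force: [-8.7, 4.4, 5.4]
finger_gap: 0.0155
finger_force: 30.0
```

```bash
python3 -c "
from h import *
r=snap('side','s3')
cv2.imwrite('pics/s3b.png',cv2.resize(r['pixels'][190:290,200:340],None,fx=5.6,fy=5.6,interpolation=2)[:,:,::-1])"
```

```text
(no output)
```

View pics/s3b.png

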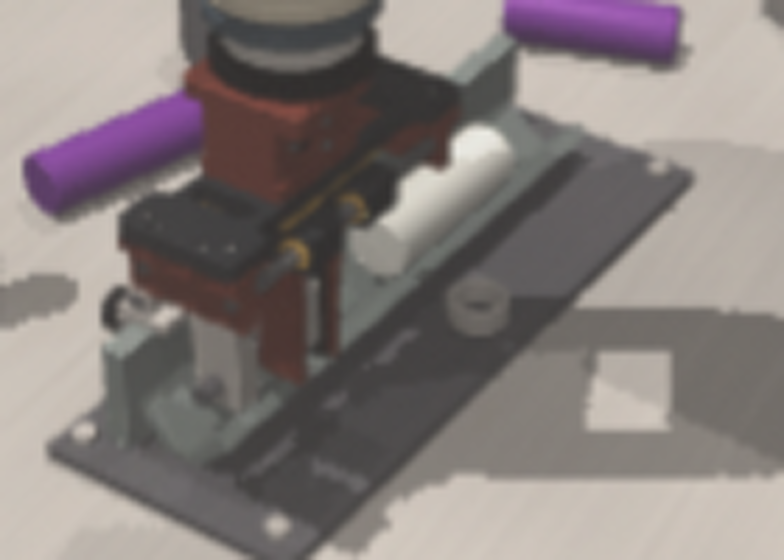

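>>> servo_tool(moves=[[0.05,0.02,-0.15,0,0,0,0.66],[0,0,-0.15,0,0,0,0.66],[0,0,0,0,0,0,0.66]])

```text
clock: 10.05
position: [0.519, 0.1805, 0.0672]
tcp_rot: [179.9, 0.2, -5.9]
force: [-8.8, 3.5, 6.2]
finger_gap: 0.0155
finger_force: 30.0
```

>>> servo_tool(moves=[[0,0,0,0,0,0,0.4],[0,0,0,0,0,0,0.4],[0,0,2.5,0,0,0,0.4],[0.2,0,3.5,0,0,0,0.6],[0,0,0,0,0,0,1],[0,0,0,0,0,0,1],[0,0,0,0,0,0,1],[0,0,-0.8,0,0,0,1],[0,0,-0.4,0,0,0,1]])

```text
clock: 11.18
position: [0.5226, 0.1804, 0.1137]
tcp_rot: [180.0, 0.1, -5.9]
force: [-1.8, 0.5, 2.4]
finger_gap: 0.0003
finger_force: 1.0
```

>>> servo_tool(moves=[[0,0,-0.15,0,0,0,1],[0,0,-0.15,0,0,0,1],[0,0,0,0,0,0,1]])

```text
clock: 11.55
position: [0.5226, 0.1805, 0.113]
tcp_rot: [180.0, 0.1, -5.9]
force: [-6.9, -2.1, 16.6]
finger_gap: 0.0004
finger_force: 8.5
```

>>> servo_tool(moves=[[0,0,3.5,0,0,0,1],[0.4,-5.6,0,0,0,0,1],[0.4,-5.6,0,0,0,0,1],[0.3,-5.6,0,4,-0.4,0,1],[0.3,-5.6,0,4,-0.4,0,1],[0.3,-5.5,0,4,-0.4,0,1],[0,0,-4,0,0,0,1],[0,0,-4,0,0,0,1],[0,0,-2.3,0,0,0,1],[0,0,0,0,0,0,1]])

```text
clock: 12.8
position: [0.5388, -0.0979, 0.0421]
tcp_rot: [-167.9, 0.3, -5.9]
force: [0.5, -0.5, 0.1]
finger_gap: 0.0002
finger_force: 0.0
```

```bash
python3 -c "
from h import *
r=snap('side','s4')
cv2.imwrite('pics/s4b.png',cv2.resize(r['pixels'][170:290,200:360],None,fx=5,fy=5,interpolation=2)[:,:,::-1])"
```

```text
(no output)
```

View pics/s4b.png

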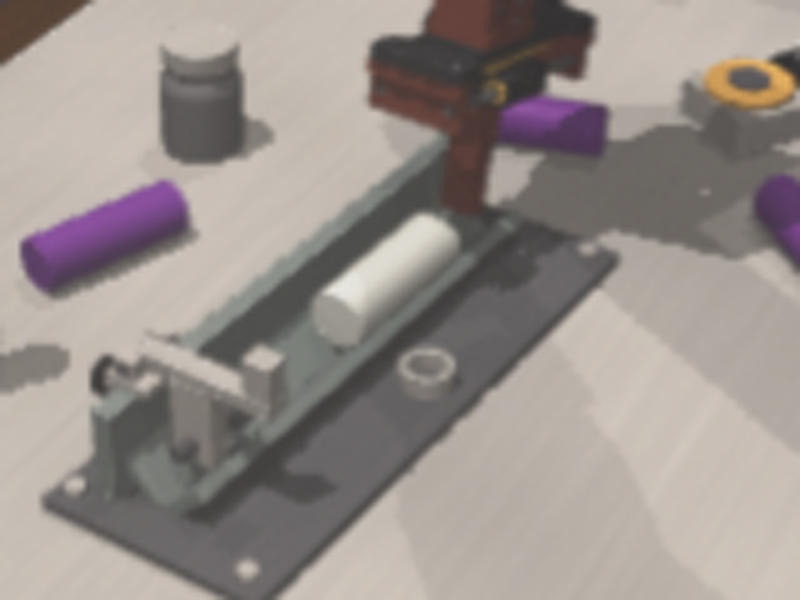

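The leaf is down across the trough, the bar is in place (front end at (345, 315)), and the shut fingers are behind its back end at (465, 200).

>>> servo_tool(moves=[[0.05,0.5,0,0,0,0,1],[0.05,0.5,0,0,0,0,1],[0.03,0.3,0,0,0,0,1],[0.03,0.3,0,0,0,0,1],[0.03,0.3,0,0,0,0,1],[0.03,0.3,0,0,0,0,1]])

```text
clock: 13.6
position: [0.5426, -0.0761, 0.044]
tcp_rot: [-167.9, 0.0, -5.9]
force: [0.2, -0.2, 0.3]
finger_gap: 0.0007
finger_force: 0.0
```

>>> servo_tool(moves=[[0.03,0.3,0,0,0,0,1],[0.03,0.3,0,0,0,0,1],[0.03,0.3,0,0,0,0,1]])

```text
clock: 13.98
position: [0.5435, -0.0674, 0.0439]
tcp_rot: [-168.0, 0.0, -5.9]
force: [-1.1, -2.9, 0.0]
finger_gap: 0.0004
finger_force: 1.4
```

>>> servo_tool(moves=[[0.05,0.5,0,0,0,0,1],[0.05,0.5,0,0,0,0,1],[0.05,0.5,0,0,0,0,1],[0.05,0.5,0,0,0,0,1],[0.05,0.5,0,0,0,0,1],[0.05,0.5,0,0,0,0,1],[0.05,0.5,0,0,0,0,1],[0.05,0.5,0,0,0,0,1],[0.05,0.5,0,0,0,0,1],[0.05,0.5,0,0,0,0,1],[0.05,0.5,0,0,0,0,1],[0.05,0.5,0,0,0,0,1],[0.06,0.5,0,0,0,0,1],[0.06,0.5,0,0,0,0,1],[0.06,0.3,0,0,0,0,1],[0,0,0,0,0,0,1]])

```text
clock: 15.98
position: [0.551, 0.0062, 0.0439]
tcp_rot: [-167.9, 0.1, -5.9]
force: [-0.1, 0.1, 0.2]
finger_gap: 0.0002
finger_force: 0.0
```

```bash
python3 - <<'E'
from h import *
r=snap('side','s5')
cv2.imwrite('pics/s5b.png',cv2.resize(r['pixels'][190:290,200:340],None,fx=5.6,fy=5.6,interpolation=2)[:,:,::-1])
s=sensors.sense();print(s['force'],s['position'])
E
```

```text
[-1.09359438  0.52715145  0.07322184] [0.55104467 0.00609327 0.04396153]
```

View pics/s5b.png

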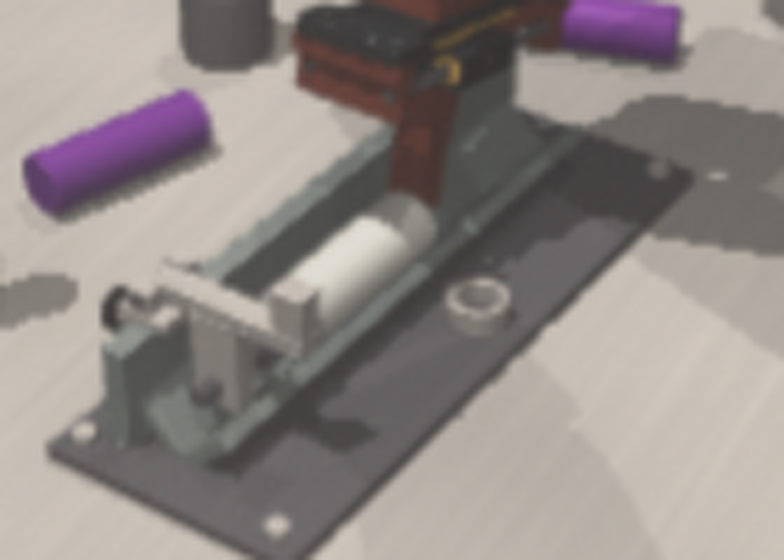

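>>> servo_tool(moves=[[0.03,0.3,0,0,0,0,1],[0.03,0.3,0,0,0,0,1],[0.03,0.3,0,0,0,0,1],[0.03,0.3,0,0,0,0,1],[0.02,0.2,0,0,0,0,1],[0.02,0.2,0,0,0,0,1]])

```text
clock: 16.77
position: [0.5528, 0.0218, 0.044]
tcp_rot: [-167.9, 0.1, -5.9]
force: [-2.6, -2.7, 0.6]
finger_gap: 0.0001
finger_force: 1.5
```

>>> servo_tool(moves=[[0.02,0.2,0,0,0,0,1],[0.01,0.1,0,0,0,0,1]])

```text
clock: 17.02
position: [0.5531, 0.0248, 0.0439]
tcp_rot: [-167.9, 0.1, -5.9]
force: [-0.9, -3.1, 0.6]
finger_gap: 0.0005
finger_force: 1.4
```

>>> servo_tool(moves=[[0.01,0.1,0,0,0,0,1],[0.01,0.1,0,0,0,0,1]])

```text
clock: 17.27
position: [0.5533, 0.0267, 0.044]
tcp_rot: [-167.9, 0.0, -5.9]
force: [-1.5, -5.7, 1.4]
finger_gap: 0.0005
finger_force: 3.3
```

>>> servo_tool(moves=[[0,0.05,0,0,0,0,1],[0,0,0,0,0,0,1]])

```text
clock: 17.52
position: [0.5533, 0.0267, 0.0439]
tcp_rot: [-168.0, 0.0, -5.9]
force: [-2.1, -5.5, -0.0]
finger_gap: 0.0006
finger_force: 3.1
```

>>> servo_tool(moves=[[0.01,0.07,0,0,0,0,1],[0,0,0,0,0,0,1]])

```text
clock: 17.77
position: [0.5533, 0.0268, 0.0439]
tcp_rot: [-168.0, 0.0, -5.9]
force: [-2.0, -10.2, 0.9]
finger_gap: 0.0005
finger_force: 5.1
```

>>> servo_tool(moves=[[0.01,0.07,0,0,0,0,1],[0,0,0,0,0,0,1]])

```text
clock: 18.02
position: [0.5533, 0.0268, 0.0439]
tcp_rot: [-168.1, 0.0, -5.9]
force: [-4.4, -14.2, 2.6]
finger_gap: 0.0003
finger_force: 7.1
```

>>> servo_tool(moves=[[0,0,0,0,0,0,1],[0,0,0,0,0,0,1],[0,0,0,0,0,0,1],[0,0,0,0,0,0,1],[0,0,0,0,0,0,1]])

```text
clock: 18.65
position: [0.5533, 0.0269, 0.0439]
tcp_rot: [-168.1, 0.0, -5.9]
force: [-2.5, -14.3, 3.0]
finger_gap: 0.0003
finger_force: 7.1
```

>>> servo_tool(moves=[[-0.02,-0.3,0,0,0,0,1],[-0.1,-1,0,0,0,0,1],[-0.2,-2,0,0,0,0,1],[0,0,4,-4,0.4,0,1],[0,0,4,-4,0.4,0,0.3],[0,0,4,-4,0.4,0,0.3],[-0.7,4.6,0,0,0,0,0.3],[-0.7,4.6,0,0,0,0,0.3],[-0.7,4.6,0,0,0,0,0.3],[-0.5,4.6,0,0,0,0,0.3],[0,0,0,0,0,0,0.3],[0,0,0,0,0,0,0.3]])

```text
clock: 20.15
position: [0.5243, 0.1786, 0.1639]
tcp_rot: [180.0, 0.0, -5.9]
force: [1.0, 0.0, 0.4]
finger_gap: 0.0309
finger_force: 0.0
```

>>> servo_tool(moves=[[-0.2,0.16,0,0,0,0,0.3],[0,0,-4,0,0,0,0.3],[0,0,-3,0,0,0,0.4],[0,0,-1.4,0,0,0,0.5],[0,0,0,0,0,0,0.57],[0,0,0,0,0,0,0.57]])

```text
clock: 20.9
position: [0.5232, 0.1812, 0.0809]
tcp_rot: [-180.0, -0.1, -6.0]
force: [0.2, 0.4, 0.7]
finger_gap: 0.0191
finger_force: 0.0
```

>>> servo_tool(moves=[[0,-0.06,0,0,0,0,0.6],[0,0,0,0,0,0,0.63],[0,0,0,0,0,0,0.66],[0,0,0,0,0,0,0.66]])

```text
clock: 21.4
position: [0.5228, 0.1803, 0.0808]
tcp_rot: [180.0, -0.1, -5.9]
force: [-0.3, -4.4, 6.1]
finger_gap: 0.0158
finger_force: 30.0
```

```bash
python3 arc.py 76 24 | tr -d '\n' | sed 's/np.float64//g'
```

```text
rel -81.12385193066612 17.759632789456123 r 83.04507155084501 theta 167.65161816219145 force [-0.25101659 -4.4438921   6.06193035] grip 30.00011645257473 0.015750282985154435[[(0.14), (-0.01), (0.54)], [(0.17), (-0.02), (0.53)], [(0.21), (-0.02), (0.51)], [(0.24), (-0.02), (0.5)], [(0.27), (-0.03), (0.48)], [(0.3), (-0.03), (0.46)], [(0.33), (-0.03), (0.44)], [(0.36), (-0.04), (0.42)], [(0.39), (-0.04), (0.39)], [(0.41), (-0.04), (0.37)], [(0.44), (-0.05), (0.34)], [(0.46), (-0.05), (0.31)], [(0.48), (-0.05), (0.28)], [(0.49), (-0.05), (0.24)], [(0.51), (-0.05), (0.21)], [(0.52), (-0.05), (0.18)], [(0.53), (-0.06), (0.14)], [(0.54), (-0.06), (0.1)], [(0.55), (-0.06), (0.07)], [(0.55), (-0.06), (0.03)], [(0.55), (-0.06), (-0.01)], [(0.55), (-0.06), (-0.04)], [(0.54), (-0.06), (-0.08)], [(0.54), (-0.06), (-0.12)]]
```

>>> servo_tool(moves=[[0.14,-0.03,0.54,0,0,0,0.66],[0.17,-0.03,0.53,0,0,0,0.66],[0.21,-0.03,0.51,0,0,0,0.66],[0.24,-0.02,0.5,0,0,0,0.66],[0.27,-0.03,0.48,0,0,0,0.66],[0.3,-0.03,0.46,0,0,0,0.66]])

```text
clock: 22.15
position: [0.5352, 0.1789, 0.1103]
tcp_rot: [180.0, 0.1, -5.9]
force: [0.3, 2.1, -11.5]
finger_gap: 0.0159
finger_force: 30.0
```

>>> servo_tool(moves=[[0.33,-0.03,0.44,0,0,0,0.66],[0.36,-0.04,0.42,0,0,0,0.66],[0.39,-0.04,0.39,0,0,0,0.66],[0.41,-0.04,0.37,0,0,0,0.66],[0.44,-0.05,0.34,0,0,0,0.66],[0.46,-0.05,0.31,0,0,0,0.66]])

```text
clock: 22.9
position: [0.5595, 0.1764, 0.133]
tcp_rot: [180.0, 0.0, -5.9]
force: [-2.5, 2.8, -8.2]
finger_gap: 0.0158
finger_force: 30.0
```

```bash
python3 arc.py 76 12 | tr -d '\n' | sed 's/np.float64//g'
```

```text
rel -44.19896276637509 70.0317590471886 r 82.81301579381646 theta 122.25714652462437 force [-2.52458597  2.84372833 -8.16313576] grip 29.99996265862137 0.015816400002426984[[(0.48), (-0.05), (0.28)], [(0.5), (-0.05), (0.25)], [(0.51), (-0.05), (0.21)], [(0.52), (-0.05), (0.18)], [(0.54), (-0.06), (0.14)], [(0.54), (-0.06), (0.11)], [(0.55), (-0.06), (0.07)], [(0.55), (-0.06), (0.03)], [(0.55), (-0.06), (-0.0)], [(0.55), (-0.06), (-0.04)], [(0.55), (-0.06), (-0.08)], [(0.54), (-0.06), (-0.12)]]
```

>>> servo_tool(moves=[[0.48,-0.05,0.28,0,0,0,0.66],[0.5,-0.05,0.25,0,0,0,0.66],[0.51,-0.05,0.21,0,0,0,0.66],[0.52,-0.05,0.18,0,0,0,0.66],[0.54,-0.05,0.14,0,0,0,0.66],[0.54,-0.05,0.11,0,0,0,0.66]])

```text
clock: 23.65
position: [0.5905, 0.1732, 0.1449]
tcp_rot: [180.0, 0.0, -5.9]
force: [-5.7, 1.4, -5.3]
finger_gap: 0.0158
finger_force: 30.0
```

>>> servo_tool(moves=[[0.55,-0.05,0.07,0,0,0,0.66],[0.55,-0.05,0.03,0,0,0,0.66],[0.55,-0.06,0,0,0,0,0.66],[0.55,-0.06,-0.04,0,0,0,0.66],[0.55,-0.06,-0.08,0,0,0,0.66],[0.54,-0.06,-0.12,0,0,0,0.66],[0,0,0,0,0,0,0.66]])

```text
clock: 24.52
position: [0.6251, 0.1697, 0.1446]
tcp_rot: [-180.0, -0.2, -5.9]
force: [-1.1, -1.4, 2.0]
finger_gap: 0.0157
finger_force: 28.2
```

```bash
python3 arc.py 74 1 | tr -d '\n' | sed 's/np.float64//g'
```

```text
rel 21.766524836314932 81.62618973652421 r 84.4784969939272 theta 75.06888367896215 force [-1.09974551 -1.36332516  1.97683355] grip 28.20319890975952 0.015656331024030613[[(0.15), (-0.02), (-0.04)]]
```

>>> servo_tool(moves=[[0,0,0,0,0,0,0.5],[0,0,0,0,0,0,0.3],[0,0,0,0,0,0,0.3],[0,0,3,0,0,0,0.3],[0,0,5,0,0,0,0.3],[-2,-2,5,0,0,0,0.3],[-4,-2,4,0,0,0,0.3],[0,0,0,0,0,0,0.3]])

```text
clock: 25.52
position: [0.5633, 0.1294, 0.3172]
tcp_rot: [-179.9, -0.4, -6.0]
force: [0.4, -0.1, 0.1]
finger_gap: 0.0309
finger_force: 0.0
```

```bash
python3 -c "
from h import *
r=snap('wrist','w9')
cv2.imwrite('pics/w9b.png',cv2.resize(r['pixels'],(800,600),interpolation=2)[:,:,::-1])"
```

```text
(no output)
```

View pics/w9b.png

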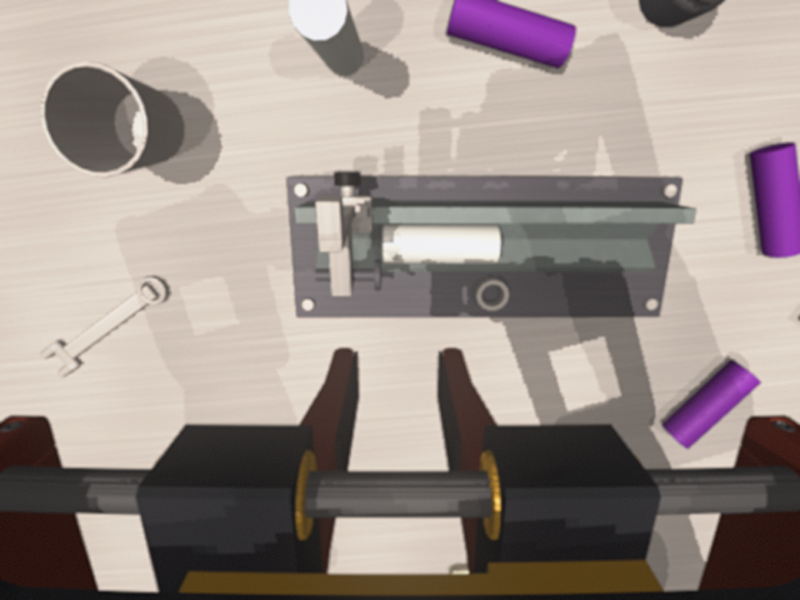

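The leaf is up with the fin at (318-342, 202-250), and the bar lies straight in the trough (383-501). I'll check the leaf angle before handing in.

```bash
python3 -c "
from h import *
np.set_printoptions(precision=4,suppress=True)
w=load('w9');W=lambda u,v:((u+.5)*.7-.5,(v+.5)*.7-.5)
a=onz(w,W(330,203),.172);b=onz(w,W(330,250),.172);ex=np.array([.9947,-.1033]);H=np.array([.6034,.1712])
print(a,b,(a[:2]-H)@ex,(b[:2]-H)@ex)
for p in (.0,):
  for f in np.arange(1.2,1.85,.1):
    c,s=np.cos(f),np.sin(f); q=lambda x,z:(-x*-c*-1+z*s, -x*s+z*c)
    print(round(f,1),'tip-top',q(-90,31),'base',q(-90,-4))
print(onz(w,W(383,243),.045),onz(w,W(501,243),.045))
"
```

```text
[0.6204 0.169  0.172 ] [0.589  0.1736 0.172 ] 0.017107521842672557 -0.014566106973240312
1.2 tip-top (np.float64(61.50540956788464), np.float64(95.11660812582726)) base (np.float64(28.884041559031722), np.float64(82.43408671914368))
1.3 tip-top (np.float64(53.94519832414585), np.float64(95.01270037490957)) base (np.float64(20.220661834544092), np.float64(85.65024137304903))
1.4 tip-top (np.float64(45.84598449066394), np.float64(93.95945712886889)) base (np.float64(11.355243941067831), np.float64(88.01060712736046))
1.5 tip-top (np.float64(37.28869273481893), np.float64(91.96740204606368)) base (np.float64(2.3763682036770235), np.float64(89.49159998769409))
1.6 tip-top (np.float64(28.358824687170646), np.float64(89.05643908239551)) base (np.float64(-6.626251419282034), np.float64(90.07842236294063))
1.7 tip-top (np.float64(19.145604637429265), np.float64(85.2556536175609)) base (np.float64(-15.56266372840713), np.float64(89.76521091790427))
1.8 tip-top (np.float64(9.741088034846172), np.float64(80.60302184355184)) base (np.float64(-24.343579045890657), np.float64(88.5550951578099))
[0.5662 0.144  0.045 ] [0.5545 0.0314 0.045 ]
```

The leaf stands at about 1.44 rad, which is a thin margin over 1.3. I'll nudge it to upright with the shut fingers.

>>> servo_tool(moves=[[-0.5,4.6,0,0,0,0,1],[0,0,-5,0,0,0,1],[0,0,-5,0,0,0,1],[0,0,-4,0,0,0,1],[0,0,-2.5,0,0,0,1],[0.5,-0.05,0,0,0,0,1],[0.5,-0.05,0,0,0,0,1],[0.5,-0.05,0,0,0,0,1],[0,0,0,0,0,0,1]])

```text
clock: 26.7
position: [0.5743, 0.1746, 0.1491]
tcp_rot: [-180.0, -0.1, -6.0]
force: [-0.6, 0.3, 0.3]
finger_gap: 0.0003
finger_force: 0.0
```

>>> servo_tool(moves=[[0.4,-0.04,0,0,0,0,1],[0.4,-0.04,0,0,0,0,1],[0,0,0,0,0,0,1]])

```text
clock: 27.08
position: [0.5817, 0.1736, 0.1483]
tcp_rot: [-180.0, -0.0, -5.9]
force: [-0.9, -0.0, 0.6]
finger_gap: 0.0002
finger_force: 0.4
```

>>> servo_tool(moves=[[0.4,-0.04,0,0,0,0,1],[0.4,-0.04,0,0,0,0,1],[0,0,0,0,0,0,1]])

```text
clock: 27.45
position: [0.5898, 0.1728, 0.1482]
tcp_rot: [-180.0, -0.0, -5.9]
force: [-1.2, 0.0, 1.3]
finger_gap: 0.0004
finger_force: 0.7
```

>>> servo_tool(moves=[[-1.5,0.15,0,0,0,0,1],[-1.6,0.2,0,0,0,0,1],[0,0,5,0,0,0,1],[0,0,5,0,0,0,1],[0.2,-2,4,0,0,0,1],[0.3,-2.6,2.8,0,0,0,1],[0,0,0,0,0,0,1],[0,0,0,0,0,0,1]])

```text
clock: 28.45
position: [0.5622, 0.1307, 0.315]
tcp_rot: [180.0, 0.1, -6.0]
force: [0.3, -0.6, -1.1]
finger_gap: 0.0003
finger_force: 0.0
```

```bash
python3 -c "
from h import *
np.set_printoptions(precision=4,suppress=True,linewidth=200)
r=snap('wrist','w10');w=load('w10');s=sensors.sense();print(s['position'],s['force'])
o=load('w9')
for q in (o,w):
  g=cv2.cvtColor(q['p'],cv2.COLOR_RGB2GRAY); print(g[100:185,231])
ex=np.array([.9947,-.1033]);H=np.array([.6034,.1712])
for v in (110,120,130,140,150,160,170,180): print(v,(onz(w,(231,v),.172)[:2]-H)@ex)
g=cv2.cvtColor(w['p'],cv2.COLOR_RGB2GRAY);g0=cv2.cvtColor(o['p'],cv2.COLOR_RGB2GRAY)
print(g0[170,255:365:3],g[170,255:365:3])
"
```

```text
[0.5621 0.1309 0.3146] [-0.3426  0.1883 -0.2347]
[213 213 215 216 213 212 211 211 212 213 213 212 209 210 210 209 211 213 212 205 198 189 168 133 118 123 126 128 129 129 128 121 116 113 114 110 107 107 109 109 135 183 217 224 224 223 223 223 223
 223 223 223 223 223 222 223 222 222 222 221 222 221 221 219 212 209 206 204 211 217 216 215 213 210 209 202 191 194 200 200 198 197 196 195 196]
[211 209 207 206 207 206 209 209 208 206 205 205 204 207 208 208 202 194 182 182 213 234 239 238 238 238 238 238 238 238 238 238 238 238 238 238 238 238 238 238 238 238 237 237 238 237 234 228 233
 237 238 238 238 238 238 238 231 221 229 237 238 237 237 237 237 236 235 234 234 234 234 233 234 234 233 232 232 232 232 232 232 232 230 230 229]
110 0.0438337163963708
120 0.03496172637184721
130 0.025941748795886403
140 0.01676788835098557
150 0.007433996362781223
160 -0.0020663477391492297
170 -0.011739856270295224
180 -0.021593554592379653
[139 128  84  83 134 233 232 240 241 241 241 241 241 241 242 241 242 241 241 241 242 242 242 242 242 241 242 241 242 242 241 242 121 136 136 133 132] [138 134  91  90 114 240 238 237 238 239 238 238 238 238 238 238 238 238 238 238 238 238 238 239 238 239 239 238 238 239 239 240 176 129 133 131 129]
```

```bash
python3 -c "
from h import *
print(manip.close_job())"
```

```text
the job is handed in; nothing more can be done
None
```

The job is handed in at about 28.5 s: leaf flipped down, bar pressed on the gauge screw at about 14 N for about 0.6 s, bar left in the trough, and leaf back up at about 1.6 rad by the last picture; no verdict was returned.

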